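# Post a spent fuse through the spring flap of the used-fuse bin

### The arm

A 6-joint arm with a two-finger parallel gripper is mounted at the origin on the work surface. World frame = base frame: x ahead of the robot, y to its left, z up, the work surface at z = 0. Lengths are in mm, angles in rad, forces in N, time in s.
With the tool pointing down it reaches from about 425 to 925 mm from the base axis. Payload 12.5 kg.
Tool frame: the origin (TCP) lies between the finger pads; the fingertips stand 8 mm ahead of it and the grasp point (between the pads) lies 11 mm behind it; z points along the fingers, y is the direction in which the jaws open and shut (so a half turn about z gives the same grasp; the last joint's range is limited). The gripper opens to 85 mm and grips with 20 to 120 N. Pads are 22 mm wide; open, the fingers measure 114 mm over their backs; the gripper's body (76 mm by 85 mm) begins 54 mm behind the grasp point. The pads swing forward as they close: fully open they stand 13 mm farther back than shut.
Start: joints at [-1.308, 0.491, 1.559, -0, 1.092, -0.106], TCP at [225.333, -582.983, 239.327] pointing down, gripper open.
Joint ranges: [-3.1, 3.1], [-0.84, 2.19], [0.05, 2.79], [-1.13, 4.28], [0.06, 2.93], [-2.69, 2.69]. Speed limits (rad/s): [2.22, 2.22, 2.79, 3.14, 3.14, 3.14].

### API

Orientations are given as a unit quaternion [x, y, z, w].
In Python, from workcell import arm gives the robot as it stands.
- The arm moves only by the shell command python3 -m jog 'ROWS' [FORCE]. ROWS is text: rows parted by semicolons, each of 7 numbers parted by spaces: the turn, a rotation vector about the tool's x, y, z in rad, then the shift along the tool's x, y, z in m, then the opening, from -1 (shut) to 1 (fully open). A call has 1 to 12 rows; each row shifts and turns the commanded pose from where the row before left it, along the tool's axes as they then stand; what a row does not reach is not made up. A row lasts 1/12 s, in which the tool goes at most 41.7 mm and 7.16 degrees, less where a joint would pass 70% of its speed; a pose out of reach is approached as far as the arm can. A call is refused whole if a number of a shift passes 0.0417 or a number of a turn 0.125, either way. A call with a gripper value outside its range is refused whole. The fingers move at their own pace and stop on an object; FORCE is the grip in N (left out, the last holds). Time passes only in rows, so rows that do not move let the fingers close. It gives the time, the measured TCP pose, the force and the opening at its end, in the units of the state.
- arm.sense(): the state, without advancing time (a new reading comes with each control period).
- arm.grab_frame(name): name is "scene" or "top" or "wrist"; returns a dict with "color" (420x560x3 uint8, blue, green, red), "K" (3x3 intrinsics, pixels), "k1" (the pictures are not rectified: a ray, as slopes to the right and down, at radius r is drawn at 1 + k1 r^2 times it, then the intrinsics apply), "R" (3x3) and "t" (3): a world point X has camera coordinates R X + t; the wrist camera has in their place "tool_from_camera" (4x4, takes a point from camera to tool coordinates, whose origin is the TCP and whose axes are the flange's). Camera axes: x right, y down, z forward; pixel columns grow to the right and rows downward; lengths in mm; the calibration is good to about 2 mm. A picture is of the moment at which its call begins: read the wrist's pose just before it. There is no depth.
- arm.close_job(): hands the job in, once; it reports no verdict.
Trained networks look in the newest picture that a camera, given by its name, has taken for a name from the list of things; names that differ only in an ending like _2 or _b are one class to them, and where a whole thing is asked for, a point or a joint stands for the part that bears it (a point fixed in the world has none). Each returns a list of dicts, best first, with "score" (0 to 1); they miss things now and then, are a little off and sometimes report something else, mostly with a low value. They report only what shows in the picture. A call takes as long as a camera call. They do not tell look-alikes from the thing itself.
- arm.find_in(camera, query): "centre" ([x, y, z] in mm, in world coordinates, good to about 4 mm: the middle of the surface that is visible of it).
- arm.cut_out(camera, query): "region" (420x560 bool, what is visible of it).
- arm.landmark_of(camera, query): "centre" ([x, y, z] in mm, in world coordinates, good to about 4 mm: a listed point, or the origin of a listed thing).
The state is a dict: "time": time; "joints": joint angles; "joint_vel": joint speeds; "effort": joint torques, N m; "tcp_pos": TCP position; "ee_rot": TCP orientation; "ft_force": force on the tool from outside, world axes, zero at the start; "ft_torque": the same for the moment, N m; "gripper_width": finger opening in mm.
Only numpy, scipy, OpenCV 4.12 (cv2) and the standard library are available. Lean on these libraries where they do the work, as an engineer would, in place of code of your own. Each camera call takes 0.05 s, during which the arm holds its last target.

### The job

Post the spent fuse with the red dot, which lies on the ledge of the used-fuse bin, into the bin: push the orange spring flap open with one finger, and push the fuse gently along its lane with the other finger until it drops into the well, holding the flap open all the while so that it never presses on the fuse. Only push with the open fingers - do not pinch or lift the fuse - then take the hand out so that the flap falls shut, and leave the other things on the bench where they stand.

Things in the scene. Friction and masses are not known exactly. Their poses are not given: they have to be found in the camera images.
- bin: Used-fuse bin, grey sheet metal, bolted to the bench, turned up to 0.3 rad: loading ledge (nearest the robot), orange flap, open-topped well behind it. Origin: on the bench (z=0) under the middle of the passage, in the plane of the shut flap; x points from the ledge through the flap into the well, y to the left, z up. All 'bin' coordinates below are in this frame.
- ledge_edge (a point): End of the ledge on the lane's centre line: bin x=+4, y=-36, z=70 mm, a sheer drop. The aluminium ledge, 70 mm above the bench, spans bin x=-170 to +4, y=-71 to +71 mm, no walls or roof. The fuse lane runs along x, 40 mm wide, between two steel ribs 3 mm wide, 5 mm high (x=-165 to -15). Two posts, 12 x 6 mm, 45 mm above the ledge, stand at the flap's ends (y=+/-68, x=-12 to 0).
- well_floor (a point): Centre of the well's rubber floor, 6 mm above the bench: bin x=+77, y=0. The well is open on top and measures inside x=+4 to +150, y=-66 to +66 mm; its left, right and far walls are 5 mm thick and 115 mm high above the bench.
- flap (a joint): Orange upright flap, 122 long, 42 high, 4 mm thick, closing the passage; edges 3 and 45 mm above the ledge, nothing over it. Vertical hinge at its left end (bin x=0, y=+62 mm); the free end (y=-60) swings into the well. Value in rad: 0 shut, grows as it opens, stop 1.5. A spring shuts it in under a second (0.15 N m shut, 0.27 N m fully open).
- flap_pad (a point): Middle of the black push patch (30 x 34 mm) on the ledge side of the flap, 35 mm from the hinge, 24 mm above the ledge; moves with the flap. Shut, it is at bin x=-2, y=+27, z=94 mm. A finger pushed straight along bin x here opens the flap to about 1 rad within 60 mm of travel, clear of the fuse lane.
- fuse: The spent fuse: white ceramic block with a steel plate at either end and a red dot on top, 40 mm long (x) by 34 wide (y) by 34 high, about 0.12 kg. Origin: centre of its underside; axes as the bin's at the start. It lies in the lane on the ledge, its centre 75 to 105 mm before the flap.
- spare_fuse: Bystander: new fuse, blue block with green dot, 40 x 34 x 34 mm, standing on the bench beside the bin. Origin: centre of its underside.
- lug_jar: Bystander: amber jar with black cap, 48 mm across, 60 mm high, on the bench beside the bin. Origin: centre of its underside.
- driver: Bystander: screwdriver with yellow handle, 170 mm long, lying on the bench beside the bin along its own x. Origin: underside, about mid-length.
Mind the look-alikes: they are no part of the job. Several things have the shape of the fuse; the one meant has the colours described above.

How it is judged:
By the outcome, as a careful person would: the job done as asked, in the order asked, and still so for the second after the job is handed in, with the robot touching nothing.
It also fails if it takes over 38 s, if anything falls off the work surface, if the arm or the gripper's body presses on something with over 40 N, if the wrist force passes 120 N, or if a joint passes its speed limit or range.

## Working session

There is one attempt and no reset: what is moved stays moved. The work goes in short steps, Python scripts to look and compute and a shell command to move; the robot and the scene stay as the last step left them, time stands still between calls to the robot, and variables do not carry over. Pictures are saved under pics/ and viewed, and the job is handed in when it is done.

```bash
mkdir -p pics; ls; python3 - <<'E'
from workcell import arm
import cv2
s=arm.sense(); print({k:(s[k] if not hasattr(s[k],'round') else s[k]) for k in s})
for n in("scene","top"):
    f=arm.grab_frame(n); cv2.imwrite(f"pics/{n}0.png",f["color"]); print(n,f["K"],f["k1"],f["R"],f["t"])
    for q in("bin","fuse","spare_fuse","ledge_edge","well_floor","flap_pad","lug_jar","driver"):
        print(n,q,[( [round(float(v)) for v in d["centre"]],round(float(d["score"]),2)) for d in arm.landmark_of(n,q)])
E
```

```text
pics
{'time': 0.0, 'joints': array([-1.30762095e+00,  4.91553451e-01,  1.55947175e+00,  4.17491335e-05,
        1.09170086e+00, -1.05592254e-01]), 'joint_vel': array([ 1.64788004e-03,  3.67649590e-04,  1.24024742e-03, -6.40096133e-05,
       -3.56764550e-06,  3.79606052e-04]), 'effort': array([-1.30486565e-03, -6.18450880e+01, -2.61590195e+01, -1.62290398e-04,
        4.15000730e-03,  1.77994366e-05]), 'tcp_pos': array([ 225.26636087, -582.7492955 ,  238.72385195]), 'ee_rot': array([ 9.83051017e-01,  1.83331329e-01, -2.61438277e-05, -5.66402908e-04]), 'ft_force': array([ 0.63477844, -0.87533142,  0.42133407]), 'ft_torque': array([-0.02591873, -0.04388239,  0.01986588]), 'gripper_width': 85.56642084598226}
scene [[481.29923709   0.         273.1526889 ]
 [  0.         481.29923709 213.99657272]
 [  0.           0.           1.        ]] -0.15794265681470557 [[-0.3569779   0.93392205  0.01887823]
 [ 0.58090215  0.23777719 -0.77846946]
 [-0.73151861 -0.26692999 -0.62739852]] [ 180.56480993 -249.47275778 1372.83739531]
scene bin [([585, 84, 0], 0.7)]
scene fuse [([343, 178, 3], 0.8), ([6
[... 230 characters left out ...]
6, 106, 95], 0.65)]
scene lug_jar [([511, 229, -2], 0.89)]
scene driver [([469, -70, -3], 0.72)]
top [[521.72760522   0.         278.80721983]
 [  0.         521.72760522 214.77971886]
 [  0.           0.           1.        ]] 0.0668938747801123 [[ 0.01436941 -0.99983805 -0.0108353 ]
 [-0.9832962  -0.0121636  -0.18160569]
 [ 0.18144449  0.01326387 -0.98331174]] [ 16.04838723 579.99152346 830.17782263]
top bin [([590, 83, 0], 0.73)]
top fuse [([504, 47, 72], 0.84), ([344, 172, -2], 0.79), ([631, 212, 0], 0.71)]
top spare_fuse [([651, -59, 1], 0.87)]
top ledge_edge [([596, 44, 69], 0.91)]
top well_floor []
top flap_pad [([586, 110, 94], 0.97)]
top lug_jar []
top driver [([469, -70, 0], 0.92)]
```

View pics/scene0.png

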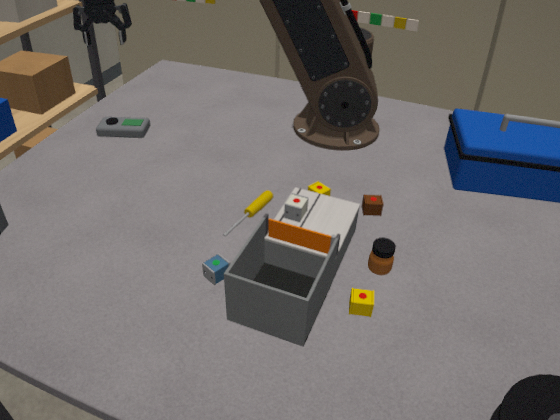

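View pics/top0.png

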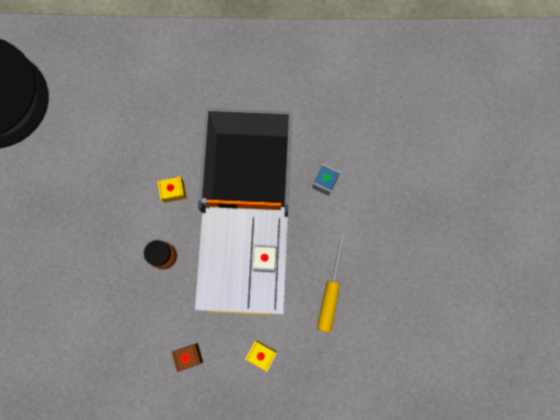

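Candidates for the fuse in the top picture: white block with a red dot on the ledge at (264,258), yellow blocks at (171,188) and (261,356), and a red-brown block at (186,357). The blue one with a green dot at (326,178) is the spare. By the description it is the white block on the ledge. I'll check this in a close crop and measure the bin there as well.

```bash
cat > h.py <<'E'
import numpy as np, cv2
def ray(f,uv):
    K=f["K"]; p=np.array([(uv[0]-K[0,2])/K[0,0],(uv[1]-K[1,2])/K[1,1]]); q=p.copy()
    for _ in range(20): q=p/(1+f["k1"]*(q@q))
    d=f["R"].T@np.array([q[0],q[1],1]); return -f["R"].T@f["t"],d
def at(f,uv,z):
    o,d=ray(f,uv); return o+d*(z-o[2])/d[2]
def proj(f,X):
    c=f["R"]@np.asarray(X,float)+f["t"]; q=c[:2]/c[2]; q=q*(1+f["k1"]*(q@q)); return f["K"][:2,:2]@q+f["K"][:2,2]
E
python3 - <<'E'
from workcell import arm
import cv2,numpy as np
f=arm.grab_frame("top");c=f["color"][180:330,180:310]
cv2.imwrite("pics/crop0.png",cv2.resize(c,None,fx=4,fy=4,interpolation=cv2.INTER_CUBIC))
f=arm.grab_frame("scene");c=f["color"][175:325,215:375]
cv2.imwrite("pics/crop1.png",cv2.resize(c,None,fx=4,fy=4,interpolation=cv2.INTER_CUBIC))
E
```

```text
(no output)
```

View pics/crop0.png

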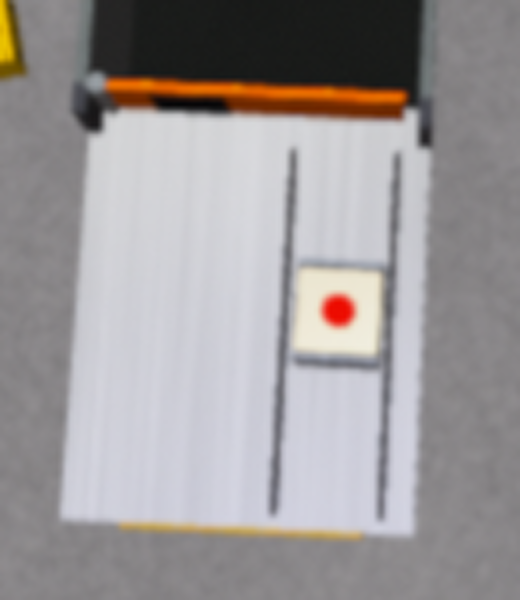

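View pics/crop1.png

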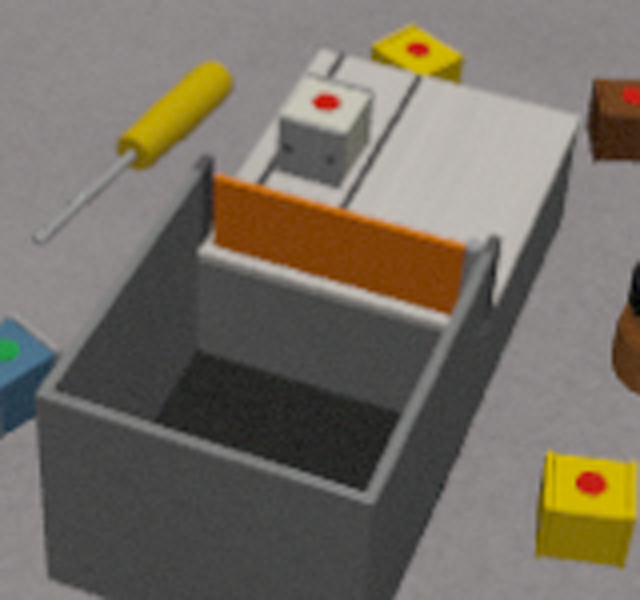

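The crop confirms it: the white block, red dot at crop (338,310), is between the two ribs. Next I fit the bin pose to the rib ends, ledge corners and flap edge.

```bash
python3 - <<'E'
from workcell import arm
from h import *
from scipy.optimize import least_squares
ft=arm.grab_frame("top"); fs=arm.grab_frame("scene")
T=[((294,148),(-15,-14.5,75)),((398,153),(-15,-57.5,75)),((273,517),(-165,-14.5,75)),((381,520),(-165,-57.5,75)),((62,520),(-170,71,70)),((412,535),(-170,-71,70)),((105,80),(2,62,115)),((407,91),(2,-60,115))]
S=[((578,118),(-170,71,70)),((215,176),(2,-60,115)),((465,246),(2,62,115)),((40,397),(155,-71,115)),((372,497),(155,71,115)),((418,77),(-165,-14.5,75))]
def px(c,o): return np.array([o[0]+(c[0]+.5)/4-.5,o[1]+(c[1]+.5)/4-.5])
obs=[(ft,px(c,(180,180)),b) for c,b in T]; obs2=[(fs,px(c,(215,175)),b) for c,b in S]
def W(p,b):
    c,s=np.cos(p[2]),np.sin(p[2]); return np.array([p[0]+c*b[0]-s*b[1],p[1]+s*b[0]+c*b[1],b[2]])
for nm,o in(("top",obs),("scene",obs2),("both",obs+obs2)):
    r=least_squares(lambda p:np.concatenate([(proj(f,W(p,b))-u) for f,u,b in o]),[588,80,-.05],x_scale=[1,1,.01],loss="soft_l1")
    print(nm,r.x.round(3),"res",[ (proj(f,W(r.x,b))-u).round(1).tolist() for f,u,b in o])
p=r.x
for f,u in((ft,px((338,310),(180,180))),(fs,px((326,102),(215,175)))):
    X=at(f,u,104); c,s=np.cos(p[2]),np.sin(p[2]); d=X[:2]-p[:2]; print("fuse",X.round(1),"bin",(c*d[0]+s*d[1]).round(1),(-s*d[0]+c*d[1]).round(1))
E
```

```text
top [ 5.87973e+02  7.93360e+01 -3.40000e-02] res [[0.3, -0.2], [0.3, -0.3], [0.1, -0.0], [0.0, 0.5], [-0.4, -0.1], [0.6, 0.4], [-1.6, -0.5], [-0.1, 0.2]]
scene [ 5.89614e+02  7.91890e+01 -2.80000e-02] res [[0.1, -1.0], [-0.8, -0.0], [1.7, 0.6], [-1.4, -0.8], [0.5, 1.6], [-0.0, -1.5]]
both [ 5.88182e+02  7.93350e+01 -3.20000e-02] res [[0.3, -0.4], [0.3, -0.5], [0.3, -0.2], [0.2, 0.3], [-0.2, -0.1], [0.8, 0.2], [-1.6, -0.6], [-0.1, 0.0], [0.7, -1.2], [-0.4, -0.6], [2.0, 0.2], [-1.2, -1.6], [0.5, 0.9], [0.5, -1.8]]
fuse [502.5  45.2 104. ] bin -84.6 -36.9
fuse [504.5  44.8 104. ] bin -82.5 -37.3
```

Bin at about (588, 79), yaw about -0.033, and the fuse at bin (-84, -37). These agree with its description, 75 to 105 mm before the flap at y = -36. 

Plan: turn the open hand so its jaw line lies 0.686 rad off bin x, with the leading finger at the pad (y = +27) and the trailing finger behind the fuse (y = -36). Then one straight push along bin x opens the flap well before the fuse gets there. The first move is the turn, +1.855 about world z.

```bash
python3 -m jog '0 0 -0.1237 0 0 0 1;0 0 -0.1237 0 0 0 1;0 0 -0.1237 0 0 0 1;0 0 -0.1237 0 0 0 1;0 0 -0.1237 0 0 0 1;0 0 -0.1237 0 0 0 1;0 0 -0.1237 0 0 0 1;0 0 -0.1237 0 0 0 1;0 0 -0.1237 0 0 0 1;0 0 -0.1237 0 0 0 1;0 0 -0.1237 0 0 0 1;0 0 -0.1237 0 0 0 1'
python3 -m jog '0 0 -0.1237 0 0 0 1;0 0 -0.1237 0 0 0 1;0 0 -0.1237 0 0 0 1;0 0 0 0 0 0 1'
cat >> h.py <<'E'
B=np.array([588.2,79.3]);YAW=-0.033
def b2w(x,y): c,s=np.cos(YAW),np.sin(YAW); return B+[c*x-s*y,s*x+c*y]
def w2b(p): c,s=np.cos(YAW),np.sin(YAW); d=np.asarray(p)[:2]-B; return np.array([c*d[0]+s*d[1],-s*d[0]+c*d[1]])
E
python3 - <<'E'
from workcell import arm
from h import *
from scipy.spatial.transform import Rotation as R
s=arm.sense(); M=R.from_quat(s["ee_rot"]).as_matrix(); print(s["tcp_pos"],s["joints"].round(3)); print(M.round(3))
t=np.r_[b2w(-86,-.5),200]; print("target",t,"tool shift",M.T@(t-s["tcp_pos"]))
f=arm.grab_frame("wrist"); cv2.imwrite("pics/w0.png",f["color"]); print(f["tool_from_camera"],f["K"],f["k1"])
E
```

```text
time: 2.1
tcp_pos: [225.3, -583.0, 239.3]
ee_rot: [0.598, 0.801, -0.0, 0.0]
ft_force: [-0.6, -0.8, 0.1]
gripper_width: 85.4
time: 2.43
tcp_pos: [225.3, -583.0, 239.3]
ee_rot: [0.44, 0.898, -0.0, 0.0]
ft_force: [0.2, -0.2, 1.3]
gripper_width: 85.1
[ 225.34361158 -582.98773887  239.33180036] [-1.308  0.491  1.559 -0.     1.092 -1.967]
[[-0.613  0.79   0.   ]
 [ 0.79   0.613 -0.   ]
 [-0.    -0.    -1.   ]]
target [502.23032575  81.63775716 200.        ] tool shift [355.75025196 625.97184265  39.25943706]
[[ 5.50280117e-05 -9.64400822e-01 -2.64444798e-01  6.63721823e+01]
 [ 9.99999973e-01  1.13190837e-04 -2.04705581e-04 -5.13912585e-01]
 [ 2.27350959e-04 -2.64444780e-01  9.64400802e-01 -1.33336607e+02]
 [ 0.00000000e+00  0.00000000e+00  0.00000000e+00  1.00000000e+00]] [[348.84317135   0.         288.43789186]
 [  0.         348.84317135 215.13646148]
 [  0.           0.           1.        ]] -0.0028100110243614498
```

View pics/w0.png

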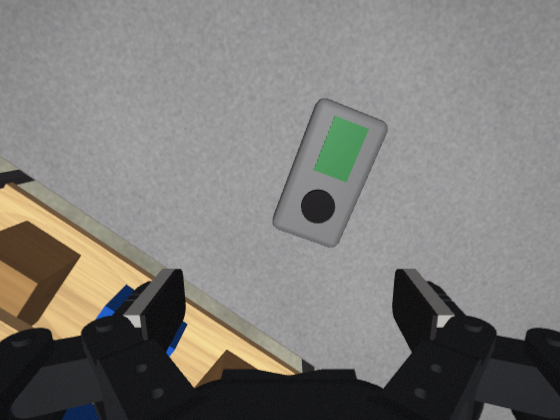

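Wrist view: fingertips show at (183,270) and (395,270). That puts the open tips about 5 mm behind the TCP, at tool y of about ±43. Next is the swing over to the bin at safe height.

```bash
python3 -m jog '0 0 0 0 0.03 0 1;0 0 0 0 0.0417 0 1;0 0 0 0 0.0417 0 1;0 0 0 0 0.0417 0 1;0 0 0 0 0.0417 0 1;0 0 0 0 0.0417 0 1;0 0 0 0 0.0417 0 1;0 0 0 0 0.0417 0 1;0 0 0 0 0.0417 0 1;0 0 0 0 0.0417 0 1;0 0 0 0 0.0417 0 1;0 0 0 0 0.0417 0 1'
python3 -m jog '0 0 0 0 0.0417 0 1;0 0 0 0 0.0417 0 1;0 0 0 0.02 0.035 0 1;0 0 0 0.04 0.01 0 1;0 0 0 0.04 0 0 1;0 0 0 0.04 0 0 1;0 0 0 0.04 0 0 1;0 0 0 0.04 0 0 1;0 0 0 0.04 0 0 1;0 0 0 0.04 0 0 1;0 0 0 0.035 0 0 1;0 0 0 0.02 0 0 1'
python3 - <<'E'
from workcell import arm
from h import *
from scipy.spatial.transform import Rotation as R
s=arm.sense(); M=R.from_quat(s["ee_rot"]).as_matrix(); print(s["tcp_pos"],s["joints"].round(3),w2b(s["tcp_pos"])); print(M.round(3))
t=np.r_[b2w(-86,-.5),130]; print("tool shift",M.T@(t-s["tcp_pos"]))
f=arm.grab_frame("wrist"); cv2.imwrite("pics/w1.png",f["color"])
E
```

```text
time: 3.48
tcp_pos: [614.5, -284.5, 239.4]
ee_rot: [0.445, 0.896, -0.0, 0.0]
ft_force: [-0.0, -1.2, 0.6]
gripper_width: 85.4
time: 4.48
tcp_pos: [496.8, 76.0, 239.6]
ee_rot: [0.444, 0.896, 0.0, -0.0]
ft_force: [0.2, -0.4, 0.6]
gripper_width: 85.3
[496.75948161  75.99862562 239.55155395] [ 0.02   0.318  1.853  0.     0.972 -0.63 ] [-91.28180796  -6.3165664 ]
[[-0.605  0.796 -0.   ]
 [ 0.796  0.605  0.   ]
 [ 0.    -0.    -1.   ]]
tool shift [  1.14312817   7.77949662 109.55110954]
```

View pics/w1.png

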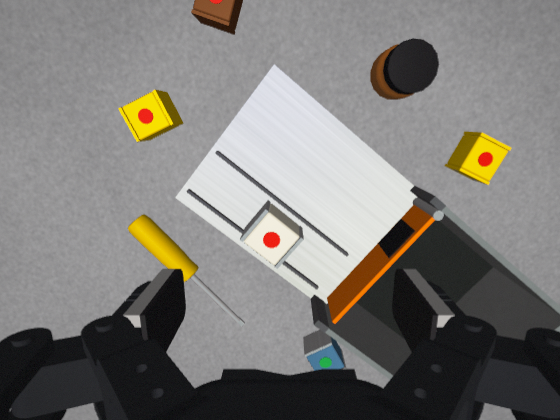

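The wrist picture shows the lane ribs, from (218,153) to (347,254) and (189,191) to (317,288). The red dot is at (271,240), the flap at (334,322) to (436,215), and the ledge corners at (274,66) and (177,198). I'll use them to refine the bin pose at this closer range.

```bash
python3 - <<'E'
from workcell import arm
from h import *
from scipy.optimize import least_squares
from scipy.spatial.transform import Rotation as R
s=arm.sense(); f=arm.grab_frame("wrist"); print(s["tcp_pos"],s["joint_vel"].round(3))
M=np.eye(4); M[:3,:3]=R.from_quat(s["ee_rot"]).as_matrix(); M[:3,3]=s["tcp_pos"]
W=np.linalg.inv(M@f["tool_from_camera"]); f=dict(f,R=W[:3,:3],t=W[:3,3])
c=f["color"]; cv2.imwrite("pics/w2.png",c)
O=[((218,153),(-165,-14.5,75)),((347,254),(-15,-14.5,75)),((189,191),(-165,-57.5,75)),((317,288),(-15,-57.5,75)),((274,66),(-170,71,70)),((177,198),(-170,-71,70)),((335,322),(2,-60,115)),((437,215),(2,62,115))]
def Wd(p,b):
    c,s=np.cos(p[2]),np.sin(p[2]); return np.array([p[0]+c*b[0]-s*b[1],p[1]+s*b[0]+c*b[1],b[2]])
r=least_squares(lambda p:np.concatenate([proj(f,Wd(p,b))-np.array(u) for u,b in O]),[588,79,-.03],x_scale=[1,1,.01],loss="soft_l1")
print(r.x,[(proj(f,Wd(r.x,b))-u).round(1).tolist() for u,b in O])
X=at(f,(271,240),104); p=r.x; C,S=np.cos(p[2]),np.sin(p[2]); d=X[:2]-p[:2]; print(X,C*d[0]+S*d[1],-S*d[0]+C*d[1])
E
```

```text
[495.62694892  77.32591436 239.64599421] [-0.058  0.03  -0.065 -0.01   0.015 -0.079]
[ 5.86852148e+02  8.17134285e+01 -2.68270677e-02] [[-2.8, -1.3], [1.7, 1.7], [-2.6, -0.3], [1.4, 1.0], [-0.6, -2.6], [-2.3, -0.3], [0.9, 2.9], [3.0, 0.7]]
[500.94589634  45.84344778 104.        ] -84.91316923487102 -38.16141023688299
```

```bash
sed -i 's/588.2,79.3/587.8,79.8/;s/YAW=-0.033/YAW=-0.032/' h.py; python3 -m jog '0 0 0 0 0 0.01 1;0 0 0 0 0.001 0.02 1;0 0 0 0 0.001 0.025 1;0 0 0 0 0.001 0.025 1;0 0 0 0 0.001 0.015 1;0 0 0 0 0 0.01 1;0 0 0 0 0 0 1;0 0 0 0 0 0 1'
python3 - <<'E'
from workcell import arm
from h import *
from scipy.spatial.transform import Rotation as R
s=arm.sense(); M=R.from_quat(s["ee_rot"]).as_matrix(); print(s["tcp_pos"],s["joint_vel"].round(3),w2b(s["tcp_pos"]),M[:2,1]); 
t=np.r_[b2w(-90,-.5),77]; print("tool shift",M.T@(t-s["tcp_pos"]))
f=arm.grab_frame("wrist"); cv2.imwrite("pics/w3.png",f["color"])
E
```

```text
time: 5.25
tcp_pos: [502.7, 75.7, 134.0]
ee_rot: [0.444, 0.896, -0.0, -0.0]
ft_force: [1.4, 0.3, -0.0]
gripper_width: 85.1
[502.6845242   75.65001318 133.96380471] [ 0.006 -0.03  -0.012 -0.     0.009 -0.004] [-84.93912348  -6.87109261] [0.79504424 0.60655116]
tool shift [ 8.11963597  0.1351783  56.96605636]
```

View pics/w3.png

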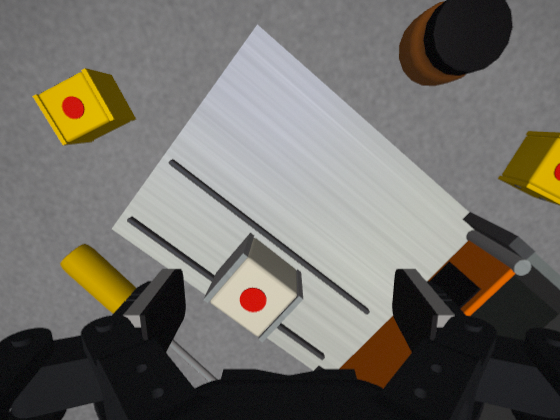

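```bash
python3 -m jog '0 0 0 0.004 0 0 1;0 0 0 0.004 0 0.007 1;0 0 0 0 0 0.01 1;0 0 0 0 0 0.008 1;0 0 0 0 0 0 1;0 0 0 0 0 0 1'
python3 - <<'E'
from workcell import arm
from h import *
from scipy.optimize import least_squares
from scipy.spatial.transform import Rotation as R
s=arm.sense(); f=arm.grab_frame("wrist"); c=f["color"]; cv2.imwrite("pics/w4.png",c); print(s["tcp_pos"])
def fr(pos,q):
    M=np.eye(4); M[:3,:3]=R.from_quat(q).as_matrix(); M[:3,3]=pos
    W=np.linalg.inv(M@f["tool_from_camera"]); return dict(f,R=W[:3,:3],t=W[:3,3])
g=fr([502.68,75.65,133.96],s["ee_rot"])
O=[((173,162),(-165,-14.5,75)),((367,312),(-15,-14.5,75)),((130,219),(-165,-57.5,75)),((323,356),(-15,-57.5,75)),((258,25),(-170,71,70)),((113,228),(-170,-71,70))]
def Wd(p,b):
    c,s=np.cos(p[2]),np.sin(p[2]); return np.array([p[0]+c*b[0]-s*b[1],p[1]+s*b[0]+c*b[1],b[2]])
r=least_squares(lambda p:np.concatenate([proj(g,Wd(p,b))-np.array(u) for u,b in O]),[588,79,-.03],x_scale=[1,1,.01],loss="soft_l1")
print(r.x,[(proj(g,Wd(r.x,b))-u).round(1).tolist() for u,b in O])
X=at(g,(253,300),104); p=r.x; C,S=np.cos(p[2]),np.sin(p[2]); d=X[:2]-p[:2]; print(X,C*d[0]+S*d[1],-S*d[0]+C*d[1])
d=s["tcp_pos"][:2]-p[:2]; print("tcp bin",C*d[0]+S*d[1],-S*d[0]+C*d[1],w2b(s["tcp_pos"]))
f=arm.grab_frame("scene");c=f["color"][125:275,215:375]
cv2.imwrite("pics/s4.png",cv2.resize(c,None,fx=4,fy=4,interpolation=cv2.INTER_CUBIC))
E
```

```text
time: 5.8
tcp_pos: [497.2, 82.6, 108.6]
ee_rot: [0.443, 0.897, -0.0, -0.001]
ft_force: [-0.1, 1.0, -0.4]
gripper_width: 85.5
[497.20751787  82.56632478 108.6297341 ]
[ 5.88792682e+02  8.03837656e+01 -3.11129042e-02] [[-3.2, -1.1], [3.8, 2.8], [-2.3, 0.2], [2.4, 4.6], [1.2, -2.0], [-1.0, 0.7]]
[502.2823693   44.90235504 104.        ] -85.36469302200402 -38.1553915310666
tcp bin -91.60873481797452 -0.6675178182324153 [-90.63461002  -0.13355615]
```

View pics/w4.png

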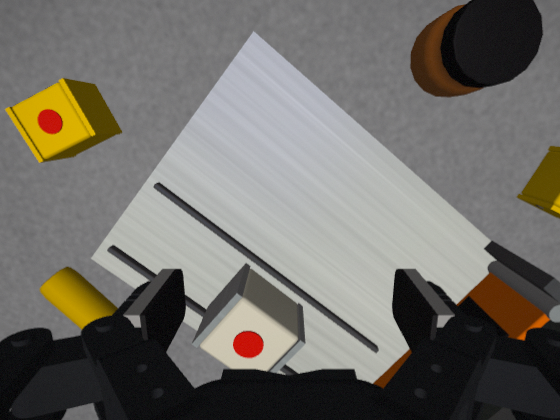

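View pics/s4.png

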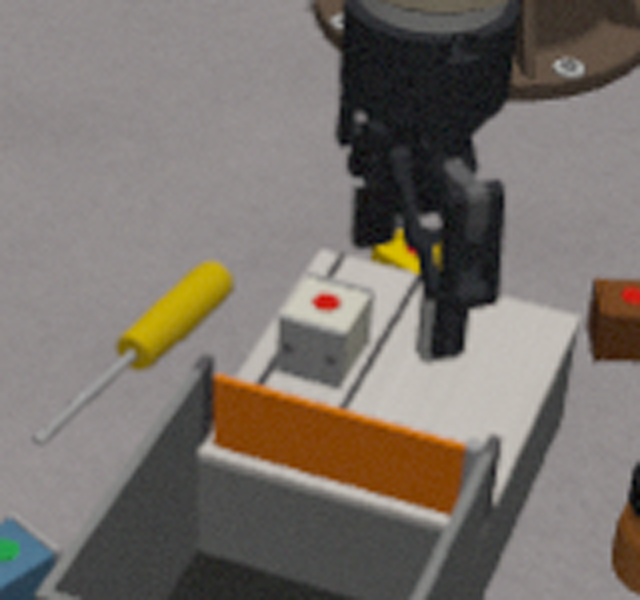

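The left finger, tip at wrist (183,270), is in the lane behind the fuse with about 10 mm of clearance. The right finger is in front of the pad side. Now I lower the tips to about 12 mm above the ledge.

```bash
python3 -m jog '0 0 0 0 0 0.006 1;0 0 0 0 0 0.008 1;0 0 0 0 0 0.008 1;0 0 0 0 0 0.006 1;0 0 0 0 0 0.004 1;0 0 0 0 0 0 1;0 0 0 0 0 0 1'
python3 - <<'E'
from workcell import arm
from h import *
s=arm.sense(); print(s["tcp_pos"],w2b(s["tcp_pos"]),s["ft_force"])
f=arm.grab_frame("wrist"); cv2.imwrite("pics/w5.png",f["color"])
f=arm.grab_frame("scene");c=f["color"][125:275,215:375]
cv2.imwrite("pics/s5.png",cv2.resize(c,None,fx=4,fy=4,interpolation=cv2.INTER_CUBIC))
E
```

```text
time: 6.48
tcp_pos: [497.3, 82.6, 77.0]
ee_rot: [0.443, 0.897, -0.0, -0.0]
ft_force: [0.7, -0.4, -0.8]
gripper_width: 85.4
[497.34549506  82.56172384  76.96723776] [-90.49655626  -0.13374022] [ 0.70063    -0.44712195 -0.76940492]
```

View pics/w5.png

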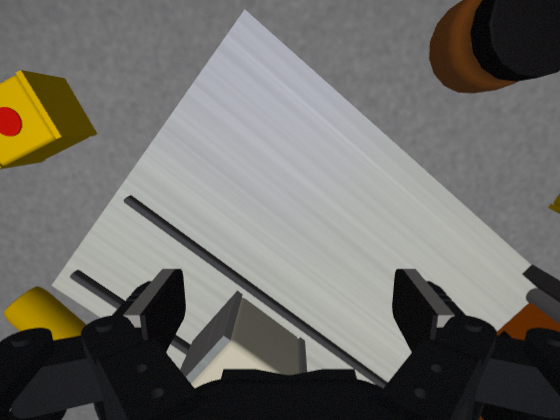

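View pics/s5.png

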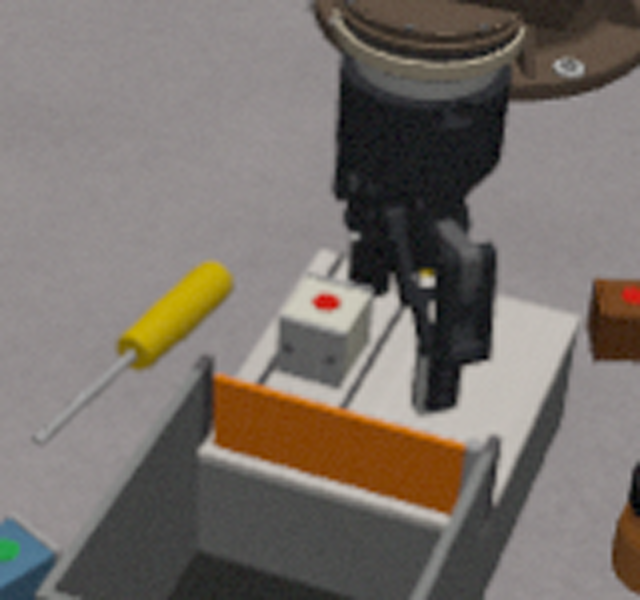

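Tips are down with no contact and the fuse is undisturbed. Starting the push along bin x at 3 mm per row.

```bash
python3 -m jog '0 0 0 -0.0019 0.0023 0 1;0 0 0 -0.0019 0.0023 0 1;0 0 0 -0.0019 0.0023 0 1;0 0 0 -0.0019 0.0023 0 1;0 0 0 -0.0019 0.0023 0 1;0 0 0 -0.0019 0.0023 0 1;0 0 0 -0.0019 0.0023 0 1;0 0 0 -0.0019 0.0023 0 1;0 0 0 -0.0019 0.0023 0 1;0 0 0 -0.0019 0.0023 0 1'
python3 - <<'E'
from workcell import arm
from h import *
s=arm.sense(); print(s["tcp_pos"],w2b(s["tcp_pos"]),s["ft_force"])
f=arm.grab_frame("wrist"); cv2.imwrite("pics/w6.png",f["color"])
f=arm.grab_frame("top");c=f["color"][150:330,170:330]
a=cv2.resize(c,None,fx=3,fy=3,interpolation=cv2.INTER_CUBIC)
f=arm.grab_frame("scene");c=f["color"][145:275,215:345]
b=cv2.resize(c,(320,320),interpolation=cv2.INTER_CUBIC); b=cv2.copyMakeBorder(b,0,220,0,0,0)
cv2.imwrite("pics/s6.png",np.hstack([a,b]))
E
```

```text
time: 7.42
tcp_pos: [527.5, 81.4, 77.3]
ee_rot: [0.443, 0.897, -0.0, -0.0]
ft_force: [-2.7, -0.8, 1.1]
gripper_width: 85.4
[527.49037155  81.44073026  77.26282945] [-60.33124696  -0.28968848] [-2.7464873  -0.8010772   1.11595484]
```

View pics/w6.png

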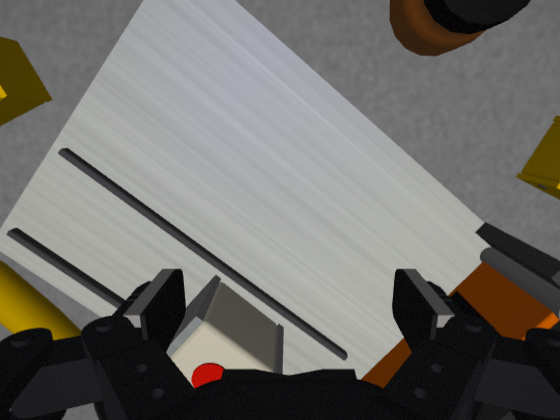

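View pics/s6.png

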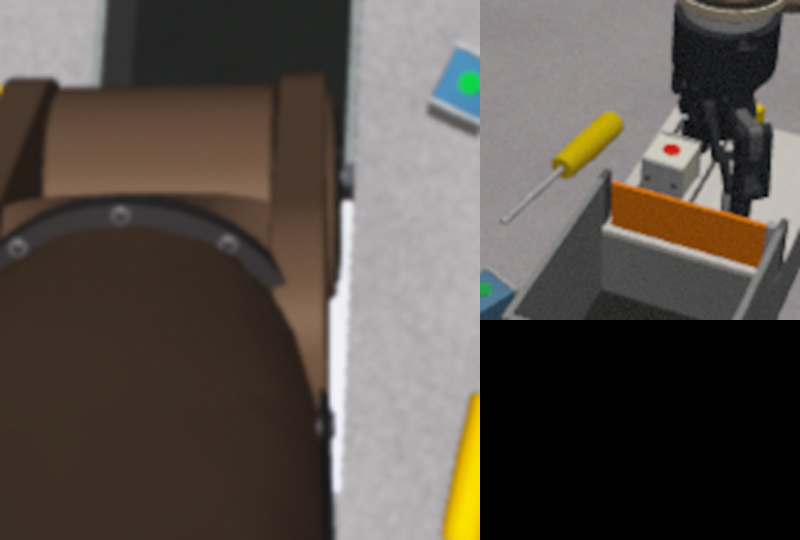

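```bash
cat > look.py <<'E'
import sys
from workcell import arm
from h import *
n=sys.argv[1]
s=arm.sense(); f=arm.grab_frame("scene"); c=f["color"]
m=(c[...,2]>150)&(c[...,1]<60)&(c[...,0]<60); m[:170]=0; m[300:]=0; m[:,:225]=0; m[:,345:]=0
k,l,st,ce=cv2.connectedComponentsWithStats(m.astype(np.uint8))
print("t",s["time"],"tcp",s["tcp_pos"].round(1),"bin",w2b(s["tcp_pos"]).round(1),"F",s["ft_force"].round(1),"w",round(s["gripper_width"],1))
for i in range(1,k):
    if st[i,4]>8: print("red",ce[i].round(1),st[i,4],"bin@104",w2b(at(f,ce[i],104)).round(1))
b=cv2.resize(c[125:325,205:355],None,fx=3,fy=3,interpolation=cv2.INTER_CUBIC)
w=arm.grab_frame("wrist")["color"][180:]; w=cv2.resize(w,None,fx=.6,fy=.6)
o=np.zeros((600,450+w.shape[1],3),np.uint8); o[:,:450]=b; o[:w.shape[0],450:]=w; cv2.imwrite(f"pics/{n}.png",o)
E
python3 look.py a0
python3 -m jog '0 0 0 -0.0019 0.0023 0 1;0 0 0 -0.0019 0.0023 0 1;0 0 0 -0.0019 0.0023 0 1;0 0 0 -0.0019 0.0023 0 1;0 0 0 -0.0019 0.0023 0 1;0 0 0 -0.0019 0.0023 0 1;0 0 0 -0.0019 0.0023 0 1'
python3 look.py a1
```

```text
t 7.5667 tcp [527.6  81.4  77.2] bin [-60.2  -0.3] F [0.  0.4 0.3] w 85.3
red [292.  205.2] 13 bin@104 [-64.1 -39.3]
time: 8.25
tcp_pos: [547.1, 80.9, 77.1]
ee_rot: [0.442, 0.897, -0.001, -0.001]
ft_force: [-8.3, 2.2, 3.2]
gripper_width: 85.5
t 8.25 tcp [547.1  80.9  77.1] bin [-40.7  -0.2] F [-8.3  2.2  3.2] w 85.5
red [288.5 211. ] 14 bin@104 [-44.8 -38.9]
```

View pics/a1.png

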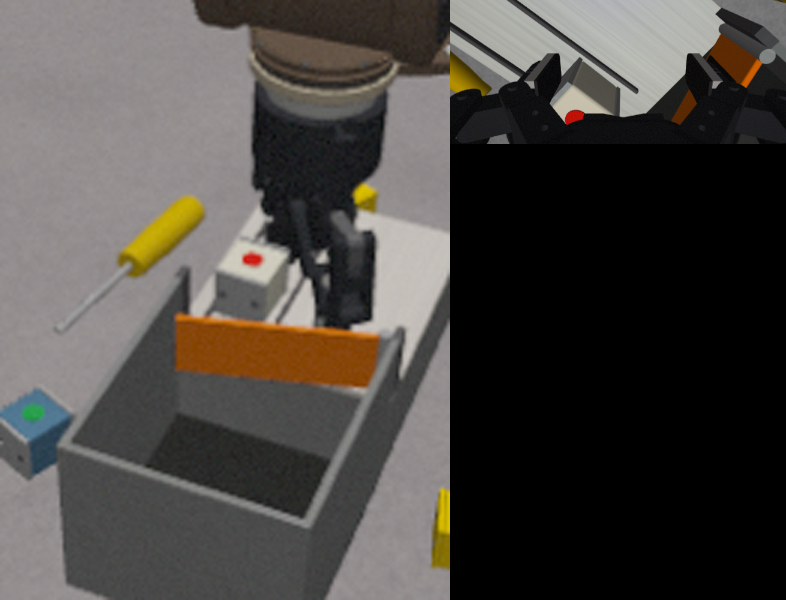

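The flap is just opening (about 0.2 rad) with the fuse at bin x of about -45, still well short of it. Continuing.

```bash
python3 -m jog '0 0 0 -0.0019 0.0023 0 1;0 0 0 -0.0019 0.0023 0 1;0 0 0 -0.0019 0.0023 0 1;0 0 0 -0.0019 0.0023 0 1;0 0 0 -0.0019 0.0023 0 1;0 0 0 -0.0019 0.0023 0 1;0 0 0 -0.0019 0.0023 0 1'
python3 look.py a2
```

```text
time: 8.93
tcp_pos: [567.1, 79.9, 76.7]
ee_rot: [0.442, 0.897, -0.001, -0.002]
ft_force: [-10.4, -0.6, 1.2]
gripper_width: 85.3
t 8.9333 tcp [567.1  79.9  76.7] bin [-20.7  -0.6] F [-10.4  -0.6   1.2] w 85.3
red [284.7 217.1] 15 bin@104 [-25.1 -38.8]
```

View pics/a2.png

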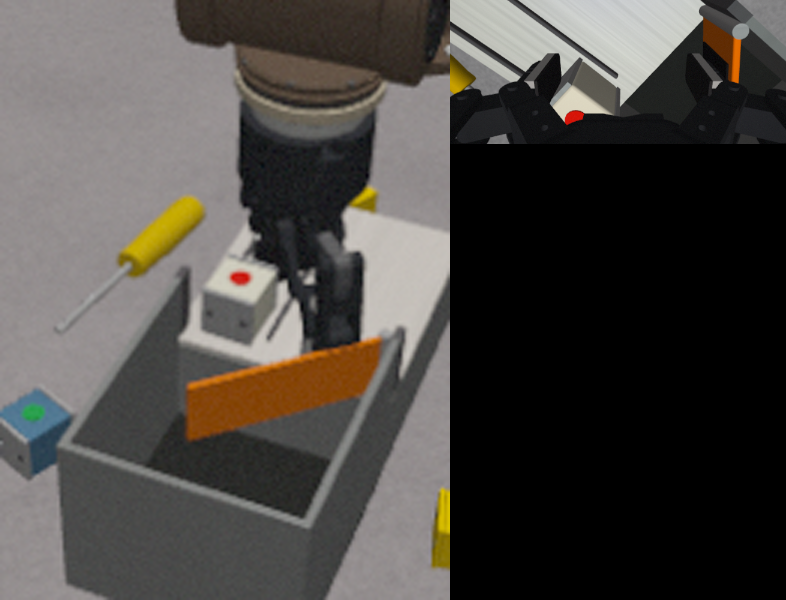

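The flap is at about 0.7 rad and its free end is far in front of the fuse, whose front face is at about -5. Continuing to just short of the edge.

```bash
python3 -m jog '0 0 0 -0.0019 0.0023 0 1;0 0 0 -0.0019 0.0023 0 1;0 0 0 -0.0019 0.0023 0 1;0 0 0 -0.0019 0.0023 0 1;0 0 0 -0.0019 0.0023 0 1;0 0 0 -0.0019 0.0023 0 1'
python3 look.py a3
```

```text
time: 9.53
tcp_pos: [585.5, 79.0, 76.6]
ee_rot: [0.443, 0.897, -0.001, -0.002]
ft_force: [-7.5, -1.8, -0.1]
gripper_width: 85.5
t 9.5333 tcp [585.5  79.   76.6] bin [-2.2 -0.9] F [-7.5 -1.8 -0.1] w 85.5
red [280.2 223. ] 16 bin@104 [ -6.  -39.9]
```

View pics/a3.png

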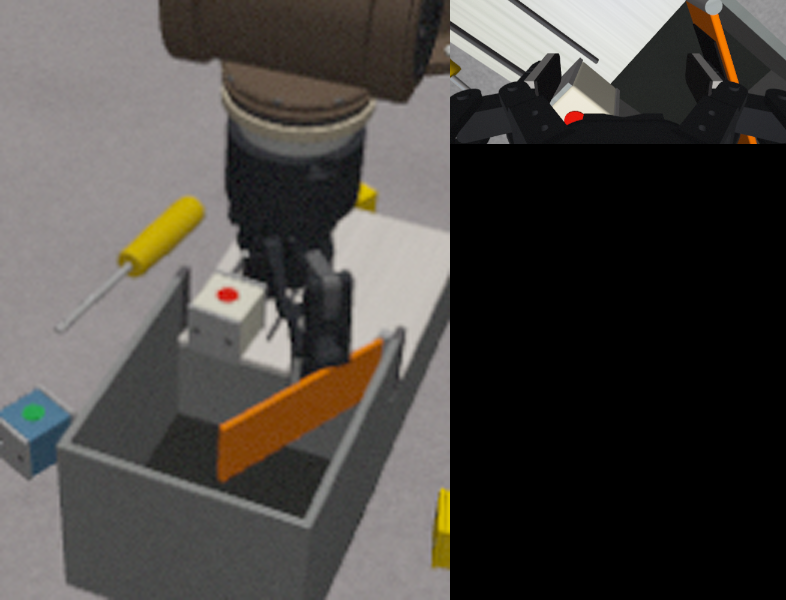

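The flap is at about 1.0 rad, clear of the lane, and the fuse centre is at about -6. Now the last stretch, slower.

```bash
python3 -m jog '0 0 0 -0.0013 0.0015 0 1;0 0 0 -0.0013 0.0015 0 1;0 0 0 -0.0013 0.0015 0 1;0 0 0 -0.0013 0.0015 0 1;0 0 0 -0.0013 0.0015 0 1;0 0 0 -0.0013 0.0015 0 1;0 0 0 0 0 0 1;0 0 0 0 0 0 1'
python3 look.py a4
```

```text
time: 10.3
tcp_pos: [598.2, 78.2, 76.9]
ee_rot: [0.443, 0.897, -0.001, -0.001]
ft_force: [-3.4, -3.6, -0.5]
gripper_width: 85.5
t 10.3 tcp [598.2  78.2  76.9] bin [10.5 -1.3] F [-3.4 -3.6 -0.5] w 85.5
red [273.2 235.5] 28 bin@104 [ 30.7 -38.2]
```

View pics/a4.png

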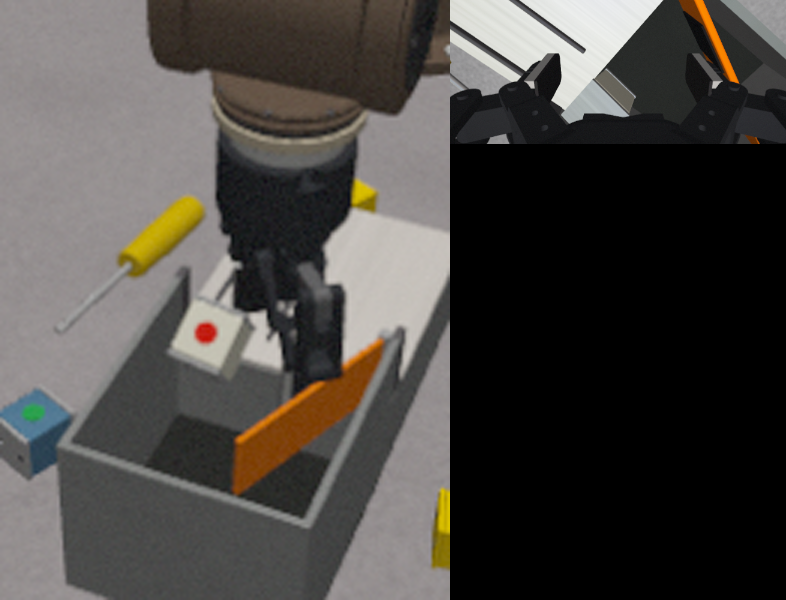

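The fuse is tipping over the edge at (206,332), with the flap well clear. I hold still to let it fall.

```bash
python3 -m jog '0 0 0 0 0 0 1;0 0 0 0 0 0 1;0 0 0 0 0 0 1;0 0 0 0 0 0 1;0 0 0 0 0 0 1;0 0 0 0 0 0 1'
python3 look.py a5
```

```text
time: 10.9
tcp_pos: [598.7, 78.5, 77.2]
ee_rot: [0.443, 0.897, -0.0, 0.0]
ft_force: [-3.9, -2.8, -3.3]
gripper_width: 85.2
t 10.9 tcp [598.7  78.5  77.2] bin [11.  -0.9] F [-3.9 -2.8 -3.3] w 85.2
```

View pics/a5.png

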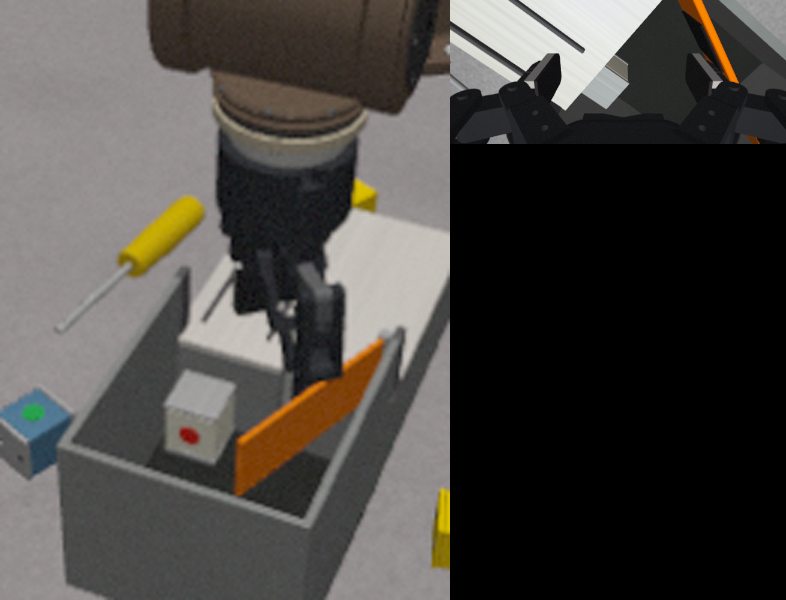

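The fuse is in the well, standing on end at (195,420). Now I back the hand out along the lane, so that the flap follows the finger shut, then lift.

```bash
python3 -m jog '0 0 0 0.0025 -0.0031 0 1;0 0 0 0.0038 -0.0046 0 1;0 0 0 0.0038 -0.0046 0 1;0 0 0 0.0038 -0.0046 0 1;0 0 0 0.0038 -0.0046 0 1;0 0 0 0.0038 -0.0046 0 1;0 0 0 0.0038 -0.0046 0 1;0 0 0 0.0038 -0.0046 0 1;0 0 0 0.0038 -0.0046 0 1;0 0 0 0.0038 -0.0046 0 1;0 0 0 0.0038 -0.0046 0 1;0 0 0 0.0038 -0.0046 0 1'
python3 -m jog '0 0 0 0.0038 -0.0046 0 1;0 0 0 0.0038 -0.0046 0 1;0 0 0 0.0025 -0.0031 -0.005 1;0 0 0 0 0 -0.015 1;0 0 0 0 0 -0.025 1;0 0 0 0 0 -0.03 1;0 0 0 0 0 -0.03 1;0 0 0 0 0 -0.03 1;0 0 0 0 0 -0.02 1;0 0 0 0 0 0 1;0 0 0 0 0 0 1'
python3 look.py a6; python3 - <<'E'
from workcell import arm; import cv2
f=arm.grab_frame("top"); cv2.imwrite("pics/top6.png",f["color"])
for n in("scene",):
  arm.grab_frame(n)
  for q in("fuse","spare_fuse","lug_jar","driver"): print(q,[([round(float(v)) for v in d["centre"]],round(float(d["score"]),2)) for d in arm.landmark_of(n,q)])
E
```

```text
time: 12.0
tcp_pos: [529.0, 81.3, 77.4]
ee_rot: [0.443, 0.897, 0.0, 0.001]
ft_force: [-0.6, -0.0, -0.0]
gripper_width: 85.5
time: 12.92
tcp_pos: [513.3, 81.7, 233.4]
ee_rot: [0.443, 0.897, 0.001, 0.001]
ft_force: [0.1, -1.3, -0.5]
gripper_width: 85.2
t 12.9167 tcp [513.3  81.7 233.4] bin [-74.5  -0.5] F [ 0.1 -1.3 -0.5] w 85.2
red [319.  186.8] 9 bin@104 [-142.5  -11.3]
fuse [([630, 216, 2], 0.92), ([590, 38, 21], 0.79), ([343, 174, 1], 0.66), ([349, 53, 1], 0.58)]
spare_fuse [([649, -60, -2], 0.6)]
lug_jar [([510, 225, -3], 0.77)]
driver [([468, -72, -6], 0.76)]
```

View pics/a6.png

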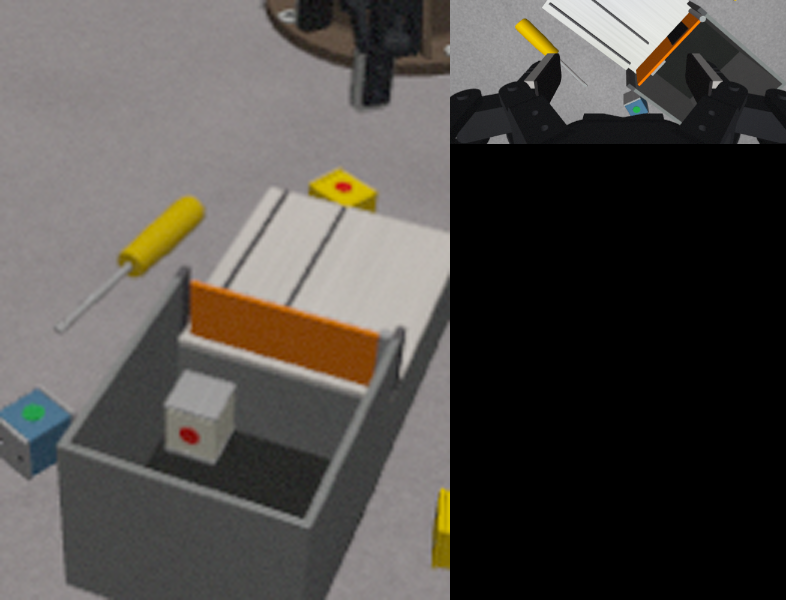

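The flap is shut from (190,283) to (380,345), the fuse stands in the well at (200,415), the lane is empty and the hand is clear. The bystanders read the same as at the start, to within 4 mm. Handing in.

```bash
python3 -c "
from workcell import arm
print(arm.close_job())"
```

```text
the job is handed in; nothing more can be done
None
```

The spent fuse with the red dot is in the well of the bin, and I handed the job in at about 13 s of the 38 s allowed.

**How it went:** I turned the open hand so that one finger led at the flap pad and the other trailed behind the fuse. One slow, straight push along the lane then moved both. With one rigid hand, the fuse had to slide about 30 mm along the lane before the leading finger reached the flap. The flap was already about 0.7 rad open when the fuse came up to it and 1 rad or more when the fuse tipped in; both angles are estimates from the pictures. In the pictures it never touched the fuse. I then backed the hand out along the lane and lifted it.

**Last checks:**
- **Fuse and flap:** the pictures show the fuse standing on end in the well, the lane empty and the flap shut.
- **Hand:** it is about 100 mm clear of the bin. The highest wrist force I read between moves was about 10 N.
- **Bystanders:** the spare fuse, jar and driver were found within about 4 mm of where they started, which is the accuracy of that measurement. Two of the three look-alike blocks were within that too, and the third, seen partly behind the bin's ledge, read farthest from its start at about 6 mm. I put that down to measurement error, since the hand came nowhere near the blocks.

**Disagreement:** the camera views put the bin's position 1 to 3 mm apart and the fuse's sideways position at -37 to -39 mm against the nominal -36. This was within the clearance of the lane.

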